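Squeegee the propagator glass

ROBOT

A 6-joint arm with a two-finger parallel gripper is mounted at the origin on the work surface. World frame = base frame: x ahead of the robot, y to its left, z up, the work surface at z = 0. Lengths are in m, angles in rad, forces in N, time in s.
With the tool pointing down it reaches from about 0.3 to 0.875 m from the base axis. Payload 6.4 kg.
Tool frame: the origin (TCP) lies midway between the tips of the shut fingers; the grasp point (between the pads) lies 19 mm behind it; z points along the fingers, y is the line along which they close (so a half turn about z gives the same grasp; the last joint's range is limited). The gripper opens to 85 mm and grips with 20 to 120 N. Pads are 22 mm wide; open, the fingers measure 114 mm over their backs; the gripper's body (76 mm by 85 mm) begins 54 mm behind the grasp point. The pads swing forward as they close: fully open they stand 13 mm farther back than shut.
Start: joints at [1.042, 0.181, 1.607, -0, 1.354, -0.206], TCP at [0.182, 0.545, 0.231] pointing down, gripper open.
Joint ranges: [-2.99, 2.99], [-0.89, 2.07], [0.3, 2.58], [-1.14, 4.28], [0, 2.63], [-3.12, 3.12]. Speed limits (rad/s): [2.57, 2.57, 3.01, 3.14, 3.14, 3.14].

INTERFACE

Orientations are given as a unit quaternion [w, x, y, z].
In Python, from bench import get_obs, camera, hand_in gives the robot as it stands.
- The arm moves only by the tool carry_out, never from a script. Its argument "plan" is a list that holds one entry, the list of rows, each a list of 7 numbers: the shift along the world's x, y, z in m, then the turn, a rotation vector about the world's x, y, z in rad, then the opening, from 0 (shut) to 1 (fully open). In form: [[[x, y, z, rx, ry, rz, hand], ...]]. A call has exactly 5 rows; each row is the pose to reach, as a shift and turn from the pose commanded when the call began; what a row does not reach only later rows make up. A row lasts 1/12 s, in which the tool goes at most 41.7 mm and 7.16 degrees, less where a joint would pass 70% of its speed; a pose out of reach is approached as far as the arm can. A call with a gripper value outside its range is refused whole. The fingers move at their own pace and stop on an object; the grip force is fixed at half the most. Time passes only in rows, so rows that repeat a pose let the fingers close, or fill a call up. It gives the time, the measured TCP pose, the force, the opening and the grip force at its end, in the units of the state.
- get_obs(): the state, without advancing time (a new reading comes with each control period).
- camera(name): name is "scene" or "top"; returns a dict with "pixels" (400x640x3 uint8, red, green, blue), "z_map" (400x640 float32, m along the optical axis (not along the pixel's ray), 0 where there is no reading), "camera_matrix" (3x3 intrinsics, pixels), "cam_to_world" (4x4, takes a point from camera to world coordinates). Camera axes: x right, y up, looking along -z (the intrinsics and any distortion apply to the point x, -y, -z); pixel columns grow to the right and rows downward; lengths in m; the calibration is good to about 2 mm. A picture is of the moment at which its call begins.
- hand_in(): hands the job in; it is judged then, once.
The state is a dict: "time_s": time; "q": joint angles; "dq": joint speeds; "joint_efforts": joint torques, N m; "eef_pos": TCP position; "eef_rot": TCP orientation; "wrist_force": force on the tool from outside, world axes, zero at the start; "torque": the same for the moment, N m; "opening": opening from 0.0 (shut) to 1.0 (fully open); "grasp_force": force on a finger pad.
Only numpy, scipy, OpenCV 4.12 (cv2) and the standard library are available. Lean on these libraries where they do the work, as an engineer would, in place of code of your own. Each camera call takes 0.05 s, during which the arm holds its last target. There are 200 camera calls.

TASK

Lift the potted plant off the propagator's glass and set it down gently, upright, in the free place of the black carrying tray. Then take the squeegee from the draining stand and draw it along the glass, square across and centred on it, from the plain end to the gutter end, keeping the edge on the glass with a light steady pressure (about 10 N, so that the glass sinks a few millimetres on its seal) all the way. Finally slide the squeegee fully home into the long slot of the wooden tool block, without dropping it, and leave everything else where it stands.

Things in the scene. Friction and masses are not known exactly. Their poses are not given: they have to be found in the camera images.
- propagator: Low grey propagator box, 160 mm wide (its x) and 240 mm long (its y), walls 66 mm high, covered by a clear glass pane. Origin on the bench under the centre of the pane; its y axis runs along the length towards the +y end, which carries a 25 mm deep open gutter (from y = 120 to 147 mm, its lip 60 mm high). Fixed.
- pane: The glass pane, 140 mm (x) by 220 mm (y), the highest part of the propagator. Origin: centre of its top face, 80 mm above the bench at rest, axes as the propagator's. It lies on a soft seal: it stays put up to about 4 N, then sinks straight down about 1 mm for each further 1.5 N, and is hard against the frame at 10 mm.
- glass_start (a point): Point on the resting top face of the glass, on its centre line, 20 mm in from the plain end (the end without the gutter): where the stroke begins.
- glass_finish (a point): Same, 20 mm in from the gutter end: where the stroke ends.
- glass_pot: The pot standing on the glass: terracotta pot with a small rosette succulent level with its rim, 65 mm high to the rim, plant up to 72 mm; rim collar 60 mm across from 45 to 65 mm up, foot 44 mm across; 0.22 kg. Origin: centre of its underside, z up.
- carry_tray: Open black tray, 115 mm (x) by 215 mm (y) outside, walls 34 mm high and 4 mm thick, floor 4 mm thick. Origin: centre of its underside. Another pot stands in its -y half; the +y half (about y = +50 mm) is free. Fixed.
- tray_pot: The pot already in the black tray (bystander): terracotta pot with a small rosette succulent level with its rim, 65 mm high to the rim, plant up to 72 mm; rim collar 60 mm across from 45 to 65 mm up, foot 44 mm across; 0.22 kg. Origin: centre of its underside, z up.
- squeegee: Squeegee: an upright plate 120 mm wide (y), 6 mm thick (x), 55 mm high, with a rubber lower edge; on top of it a wooden handle 22 mm thick (x), 70 mm wide (y), from 55 to 100 mm above the edge. 0.18 kg. Origin: middle of the lower edge, z up towards the handle. It starts upright with its edge in the slot of the draining stand, 15 mm above the bench. Front and back are alike.
- squeegee_edge (a point): Middle of the squeegee's lower edge (the same point as its origin).
- drain_stand: Grey draining stand, a block 75 mm (x) by 160 mm (y), 45 mm high, with one slot along y, 30 mm deep, in which the squeegee stands at the start. Origin: centre of its underside. Fixed.
- tool_block: Wooden tool block, 130 mm (x) by 170 mm (y), 55 mm high, with two slots along y: a long one at x = +30 mm, empty, and a short one at x = -42 mm that holds a hand scraper reaching 97 mm above the bench. Origin: centre of its underside. Fixed.
- long_slot (a point): Centre of the mouth of the long slot, in the block's top face (55 mm above the bench). Slot 134 mm long (y), 10 mm wide (x), 40 mm deep, mouth chamfered 3 mm. Its axes are the block's.
- seed_tray: Black seed tray planted with succulents, 120 mm (x) by 190 mm (y), 55 mm high (bystander, fixed). Origin: centre of its underside.
- spray_bottle: White bottle, 60 mm across, 170 mm high (bystander). Origin: centre of its underside.
- jar: Amber jar, 60 mm across, 75 mm high (bystander). Origin: centre of its underside.
- brush: Bench brush lying on the bench, 170 mm long (bystander). Its x axis is its length.
- label_cup: Grey cup of plant labels, 64 mm across, about 105 mm high with the labels (bystander). Origin: centre of its underside.
- spare_pot: Spare pot like the one on the glass, standing on the bench (bystander). Origin: centre of its underside.
There are look-alikes about, which are no part of the job. What is shaped like the squeegee but green or turquoise is not meant.

How it is judged:
On the way, in this order (a step that is already met when the one before it is completed fails the run):
1. the pot from the glass stands upright in the black tray, released (x of glass_pot in the frame of carry_tray between -0.04 and 0.04 m and y of glass_pot in the frame of carry_tray between -0.09 and 0.09 m and z of glass_pot in the frame of carry_tray below 0.009 m and angle between glass_pot's own z axis and vertical below 0.12 rad and contact force between the fingers and glass_pot below 0.2 N and linear speed of glass_pot below 0.03 m/s), for 0.2 s.
2. the squeegee edge presses the glass (2 to 22 N) at the plain end, square across it (within 15 degrees) and centred across its width (within 20 mm) (y of squeegee_edge in the frame of propagator between -0.108 and -0.068 m and x of squeegee_edge in the frame of propagator between -0.02 and 0.02 m and contact force between squeegee and pane between 2 and 22 N and angle between the x axis of squeegee and the y axis of propagator, either way round below 0.26 rad and angle between squeegee's own z axis and vertical below 0.4 rad), for 0.06 s.
3. the squeegee edge presses the glass (2 to 22 N) a third of the way along, square across it (within 15 degrees) and centred across its width (within 20 mm) (y of squeegee_edge in the frame of propagator between -0.05 and -0.015 m and x of squeegee_edge in the frame of propagator between -0.02 and 0.02 m and contact force between squeegee and pane between 2 and 22 N and angle between the x axis of squeegee and the y axis of propagator, either way round below 0.26 rad and angle between squeegee's own z axis and vertical below 0.4 rad), for 0.06 s.
4. the squeegee edge presses the glass (2 to 22 N) two thirds of the way along, square across it (within 15 degrees) and centred across its width (within 20 mm) (y of squeegee_edge in the frame of propagator between 0.015 and 0.05 m and x of squeegee_edge in the frame of propagator between -0.02 and 0.02 m and contact force between squeegee and pane between 2 and 22 N and angle between the x axis of squeegee and the y axis of propagator, either way round below 0.26 rad and angle between squeegee's own z axis and vertical below 0.4 rad), for 0.06 s.
5. the squeegee edge presses the glass (2 to 22 N) at the gutter end, square across it (within 15 degrees) and centred across its width (within 20 mm) (y of squeegee_edge in the frame of propagator between 0.068 and 0.108 m and x of squeegee_edge in the frame of propagator between -0.02 and 0.02 m and contact force between squeegee and pane between 2 and 22 N and angle between the x axis of squeegee and the y axis of propagator, either way round below 0.26 rad and angle between squeegee's own z axis and vertical below 0.4 rad), for 0.06 s.
At the end, for the whole second after the job is handed in: The pot from the glass stands upright (within 7 degrees) on the floor of the black tray, inside its walls, and the squeegee stands upright in the long slot, at least 34 of its 40 mm deep, within 13 mm of the slot's centre; both are released and at rest (all of step 1 and z of squeegee_edge in the frame of long_slot below -0.034 m and horizontal distance between squeegee_edge and long_slot below 0.013 m and angle between the x axis of squeegee and the x axis of tool_block, either way round below 0.12 rad and angle between squeegee's own z axis and vertical below 0.2 rad and contact force between the fingers and squeegee below 0.2 N and linear speed of squeegee below 0.03 m/s); the robot touches nothing.
It fails at once if a bystander (pot in the tray, bottle, jar, brush, label cup or spare pot) is pushed more than 30 mm or knocked over (distance of any of tray_pot, spray_bottle, jar, brush, label_cup, spare_pot from where it was at the start of the episode above 0.03 m or angle between any of tray_pot, spray_bottle, jar, label_cup, spare_pot's own z axis and vertical above 0.5 rad).
It fails at once if the squeegee is pressed on the glass with more than 35 N (contact force between squeegee and pane above 35 N).
It fails at once if the blade comes off the glass part-way along (its edge 4 to 22 mm above the resting glass, over the middle 120 mm of the pane) (y of squeegee_edge in the frame of propagator between -0.06 and 0.06 m and x of squeegee_edge in the frame of propagator between -0.05 and 0.05 m and z of squeegee_edge in the frame of propagator between 0.084 and 0.102 m).
It fails at once if the pot is tipped over, or dropped (falls freely more than about 15 mm) (angle between glass_pot's own z axis and vertical above 0.6 rad or (contact force between the fingers and glass_pot below 0.05 N and linear speed of glass_pot above 0.55 m/s)).
It fails at once if the squeegee is dropped (falls freely more than about 20 mm) (contact force between the fingers and squeegee below 0.05 N and linear speed of squeegee above 0.65 m/s).
It also fails if it takes over 72 s, if anything falls off the work surface, if the arm or the gripper's body presses on something with over 40 N, if the wrist force passes 120 N, or if a joint passes its speed limit or range.

## Working session

There is one attempt and no reset: what is moved stays moved. The work goes in short steps, Python scripts to look and compute and a tool call to move; the robot and the scene stay as the last step left them, time stands still between calls to the robot, and variables do not carry over. Pictures are saved under pics/ and viewed, at most 10 in all, crops included, and the job is handed in when it is done.

Besides the shell and the picture viewer there is one more tool, called after "Call:" in YAML: its name, and indented under it one key for each argument. carry_out: Moves the arm, as the interface text tells. Its arguments: {"type":"object","properties":{"plan":{"type":"array","items":{"type":"array","items":{"type":"array","items":{"type":"number"}}}}},"required":["plan"]}

```bash
mkdir -p pics; cat > h.py <<'E'
import numpy as np, cv2
from bench import get_obs, camera, hand_in
def cloud(c):
    K=c["camera_matrix"];T=c["cam_to_world"];z=c["z_map"];v,u=np.mgrid[:400,:640]
    P=np.stack([(u-K[0,2])/K[0,0]*z,-(v-K[1,2])/K[1,1]*z,-z],-1)
    W=P@T[:3,:3].T+T[:3,3]; W[z==0]=np.nan; return W
def save(n,im,s=1): cv2.imwrite(f"pics/{n}.png",cv2.resize(im[:,:,::-1],None,fx=s,fy=s,interpolation=cv2.INTER_CUBIC))
E
python3 - <<'E'
from h import *
for n in("top","scene"):
    c=camera(n); save(n+"0",c["pixels"],1.25); np.savez(n+"0.npz",**c)
    print(c["camera_matrix"],c["cam_to_world"].round(3),[k for k in c])
    print((c["z_map"]==0).mean())
print(get_obs())
E
```

```text
[[376.29930567   0.         316.59951466]
 [  0.         376.29930567 195.99433191]
 [  0.           0.           1.        ]] [[-0.002  0.989 -0.147  0.357]
 [-0.999 -0.007 -0.033  0.037]
 [-0.034  0.147  0.989  1.139]
 [ 0.     0.     0.     1.   ]] ['pixels', 'z_map', 'camera_matrix', 'cam_to_world']
0.00398046875
[[381.19028551   0.         317.19594112]
 [  0.         381.19028551 196.54558875]
 [  0.           0.           1.        ]] [[ 0.046 -0.702  0.711  1.317]
 [ 0.999  0.04  -0.024  0.036]
 [-0.012  0.711  0.703  0.889]
 [ 0.     0.     0.     1.   ]] ['pixels', 'z_map', 'camera_matrix', 'cam_to_world']
0.00420703125
{'time_s': 0.1, 'q': array([ 1.04170804e+00,  1.81452214e-01,  1.60791604e+00, -3.80985213e-06,
        1.35379887e+00, -2.06292551e-01]), 'dq': array([-0.00090595, -0.00102798, -0.00328082,  0.00054756,  0.00073779,
       -0.00097712]), 'joint_efforts': array([ 3.08846556e-04, -4.45874119e+01, -3.52243209e+01, -3.10907080e-04,
        4.12925161e-03, -1.75902932e-05]), 'eef_pos': array([0.18212416, 0.54486897, 0.23047853]), 'eef_rot': array([-2.81244470e-04,  1.60697607e-01,  9.87003374e-01, -7.35283925e-04]), 'wrist_force': array([ 0.55463956,  0.50061713, -0.61765854]), 'torque': array([-0.02568576, -0.0184523 ,  0.01383947]), 'grasp_force': 0.0, 'opening': 0.9999712575258386}
```

View pics/top0.png

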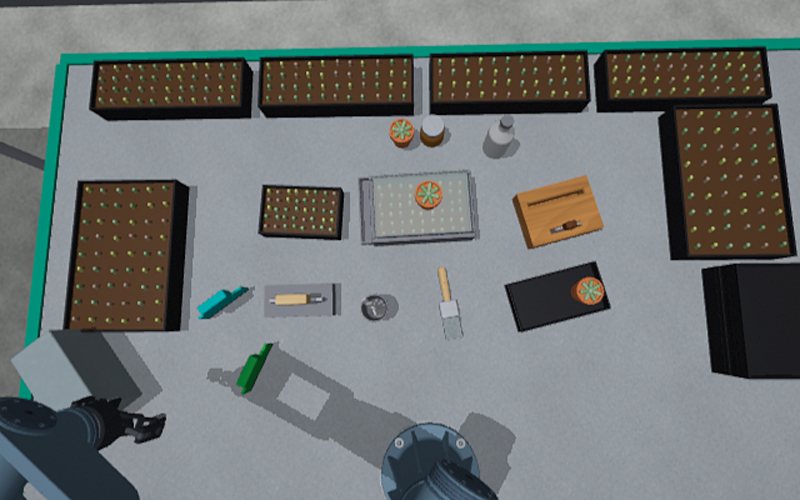

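View pics/scene0.png

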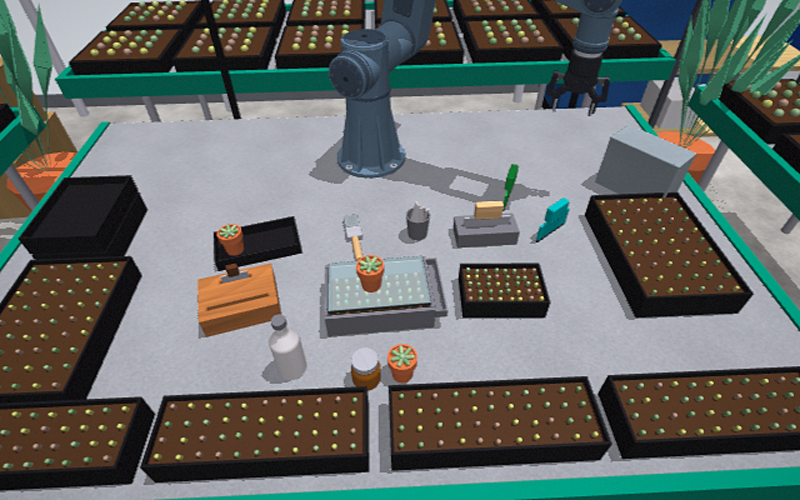

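The top picture (shown at 1.25x) shows these items:
- The glass with its pot at (428,194), and the gutter on the left side at (365,210).
- The black tray at (557,296), holding its own pot at (590,290).
- The wooden tool block at (560,212), with the long slot at (556,197).
- The draining stand at (302,300).

There are three squeegee candidates. The wooden-handled one in the stand at (298,299) fits the description. The turquoise one at (222,302) and the green one at (255,368) are look-alikes. There are three pots: glass (428,194), tray (590,290) and spare (401,131). The one on the glass is meant.

```bash
python3 - <<'E'
from h import *
c=dict(np.load("top0.npz")); W=cloud(c); im=c["pixels"]
crop=np.hstack([cv2.resize(im[215:265,205:285],(400,250),interpolation=2),cv2.resize(im[130:205,280:400],(400,250),interpolation=2)])
save("crop1",crop)
hsv=cv2.cvtColor(im,cv2.COLOR_RGB2HSV)
def rect(name,box,zlo,zhi,extra=None):
    u0,v0,u1,v1=[int(b/1.25) for b in box]
    m=np.zeros((400,640),bool); m[v0:v1,u0:u1]=1
    m&=(W[...,2]>zlo)&(W[...,2]<zhi)
    if extra is not None:m&=extra
    p=W[m]; 
    if len(p)<5: print(name,"few",len(p)); return
    r=cv2.minAreaRect((p[:,:2]*1000).astype(np.float32))
    print(name,len(p),"c",np.round(r[0],1),"size",np.round(r[1],1),"ang",round(r[2],2),"zmed",np.median(p[:,2]).round(4),"mean",p[:,:2].mean(0).round(4))
org=(hsv[...,0]<14)&(hsv[...,1]>130)&(hsv[...,2]>120)
rect("prop all",(350,160,485,250),.04,.095)
rect("pane",(350,160,485,250),.072,.09)
rect("wall",(350,160,485,250),.055,.07)
rect("below",(350,160,485,250),.0,.05)
rect("pot glass",(405,170,455,220),.13,.16)
rect("tray rim",(495,255,620,335),.026,.040)
rect("tray pot",(560,255,620,320),.055,.08)
rect("stand",(260,275,345,325),.035,.055)
rect("handle",(260,275,345,325),.1,.13)
rect("handle wide",(260,275,345,325),.08,.13)
rect("block",(505,170,610,255),.045,.062)
rect("scraper",(505,170,610,255),.08,.11)
rect("jar",(415,105,450,150),.06,.09); rect("spare",(385,105,415,150),.055,.09)
rect("bottle",(480,105,520,160),.15,.2); rect("cup",(355,285,400,325),.06,.12)
rect("brush",(430,260,470,345),.01,.08); rect("seed",(250,180,350,240),.04,.08)
rect("green",(230,330,280,400),.02,.3); rect("turq",(190,280,255,325),.02,.3)
E
```

```text
prop all 4496 c [610.1  28.5] size [161.1 266.8] ang 3.05 zmed 0.0789 mean [0.6028 0.0289]
pane 3339 c [613.3  15.2] size [148.2 221.8] ang 3.21 zmed 0.0797 mean [0.607  0.0165]
wall 767 c [610.1  28.5] size [161.  266.8] ang 3.06 zmed 0.0651 mean [0.5899 0.0375]
below 1822 c [628.6  24.1] size [335.3 226.3] ang 89.54 zmed 0.0023 mean [0.621 0.043]
pot glass 391 c [6.178e+02 6.000e-01] size [57.1 58.7] ang 89.8 zmed 0.1449 mean [0.6171 0.0012]
tray rim 385 c [ 400.9 -300.6] size [115.3 217.1] ang 14.42 zmed 0.0334 mean [ 0.3993 -0.3037]
tray pot 396 c [ 411.4 -358.9] size [59.  58.4] ang 29.07 zmed 0.0688 mean [ 0.4115 -0.358 ]
stand 1160 c [393.4 303.5] size [ 75.2 161. ] ang 1.43 zmed 0.045 mean [0.3927 0.3006]
handle 208 c [393.1 302.6] size [19.3 69.3] ang 0.03 zmed 0.1144 mean [0.393  0.3017]
handle wide 227 c [392.4 302.6] size [21.3 69.3] ang 0.61 zmed 0.1142 mean [0.3928 0.3003]
block 2389 c [ 599.4 -307.6] size [130.5 173. ] ang 14.93 zmed 0.0547 mean [ 0.5982 -0.3063]
scraper 65 c [ 558.1 -317.4] size [16.3 25.3] ang 17.81 zmed 0.0954 mean [ 0.5573 -0.3154]
jar 263 c [804.1 -13.5] size [51.5 51.3] ang 17.06 zmed 0.0742 mean [ 0.8021 -0.0133]
spare 339 c [815.2  65.5] size [97.4 63.7] ang 2.72 zmed 0.0646 mean [0.7992 0.0611]
bottle 102 c [ 771.5 -169.1] size [26.  26.4] ang 43.76 zmed 0.1689 mean [ 0.7703 -0.1683]
cup 153 c [374.6 123.8] size [62.4 59. ] ang 89.6 zmed 0.071 mean [0.3752 0.1257]
brush 597 c [387.9 -45.9] size [169.4  42.2] ang 8.96 zmed 0.0184 mean [ 0.3725 -0.048 ]
seed 2452 c [605.7 304. ] size [191.1 121.6] ang 87.24 zmed 0.0445 mean [0.6056 0.3043]
green 421 c [237.8 398.2] size [ 23.3 119.7] ang 66.85 zmed 0.0946 mean [0.24   0.3944]
turq 400 c [387.7 483.9] size [ 22.3 119.2] ang 36.67 zmed 0.093 mean [0.3889 0.4788]
```

View pics/crop1.png

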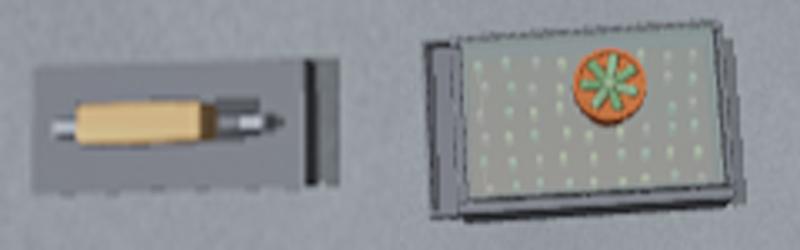

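The crop confirms both choices. The wooden-handled, metal-bladed squeegee sits in the grey stand (left half), and the terracotta pot on the pane is the right pot (right half, about (610,85)). The gutter lies at the left end, which is +y. Now I move above the pot.

Call:
carry_out:
  plan:
    - [[0.022, -0.027, 0, 0, 0, -0.05, 1], [0.044, -0.054, 0, 0, 0, -0.1, 1], [0.066, -0.082, 0, 0, 0, -0.15, 1], [0.088, -0.109, 0, 0, 0, -0.2, 1], [0.11, -0.136, 0, 0, 0, -0.25, 1]]

```text
time_s: 0.52
eef_pos: [0.2927, 0.4078, 0.2309]
eef_rot: [-0.0, 0.283, 0.959, -0.0]
wrist_force: [0.6, 0.3, 0.5]
opening: 0.998
grasp_force: 0.0
```

Call:
carry_out:
  plan:
    - [[0.022, -0.027, 0, 0, 0, -0.05, 1], [0.044, -0.054, 0, 0, 0, -0.1, 1], [0.066, -0.082, 0, 0, 0, -0.15, 1], [0.088, -0.109, 0, 0, 0, -0.2, 1], [0.11, -0.136, 0, 0, 0, -0.25, 1]]

```text
time_s: 0.93
eef_pos: [0.4029, 0.2717, 0.2311]
eef_rot: [-0.0, 0.401, 0.916, -0.0]
wrist_force: [0.1, 0.8, 0.5]
opening: 0.998
grasp_force: 0.0
```

Call:
carry_out:
  plan:
    - [[0.022, -0.027, 0, 0, 0, -0.05, 1], [0.044, -0.054, 0, 0, 0, -0.1, 1], [0.066, -0.082, 0, 0, 0, -0.15, 1], [0.088, -0.109, 0, 0, 0, -0.2, 1], [0.11, -0.136, 0, 0, 0, -0.25, 1]]

```text
time_s: 1.35
eef_pos: [0.513, 0.1357, 0.231]
eef_rot: [-0.0, 0.512, 0.859, -0.0]
wrist_force: [0.6, 0.9, -0.6]
opening: 0.999
grasp_force: 0.0
```

Call:
carry_out:
  plan:
    - [[0.022, -0.027, 0, 0, 0, -0.05, 1], [0.044, -0.054, 0, 0, 0, -0.1, 1], [0.066, -0.082, 0, 0, 0, -0.15, 1], [0.1055, -0.136, 0, 0, 0, -0.25, 1], [0.1055, -0.136, 0, 0, 0, -0.25, 1]]

```text
time_s: 1.77
eef_pos: [0.6194, -0.002, 0.2307]
eef_rot: [0.0, 0.617, 0.787, -0.0]
wrist_force: [0.4, 0.4, -1.0]
opening: 0.999
grasp_force: 0.0
```

Call:
carry_out:
  plan:
    - [[0, 0, -0.03, 0, 0, 0, 1], [0, 0, -0.06, 0, 0, 0, 1], [0, 0, -0.09, 0, 0, 0, 1], [0, 0, -0.11, 0, 0, 0, 1], [0, 0, -0.119, 0, 0, 0, 1]]

```text
time_s: 2.18
eef_pos: [0.6151, 0.0016, 0.1078]
eef_rot: [-0.003, 0.614, 0.789, -0.002]
wrist_force: [-0.7, 1.0, 0.1]
opening: 1.004
grasp_force: 0.0
```

Call:
carry_out:
  plan:
    - [[0, 0, 0, 0, 0, 0, 1], [0, 0, 0, 0, 0, 0, 0.55], [0, 0, 0, 0, 0, 0, 0.4], [0, 0, 0, 0, 0, 0, 0.4], [0, 0, 0, 0, 0, 0, 0.4]]

```text
time_s: 2.6
eef_pos: [0.6192, 0.0011, 0.1144]
eef_rot: [0.002, 0.614, 0.789, 0.001]
wrist_force: [-0.8, 0.4, 3.1]
opening: 0.685
grasp_force: 63.5
```

Call:
carry_out:
  plan:
    - [[0, 0, 0, 0, 0, 0, 0.3], [0, 0, 0, 0, 0, 0, 0.3], [0, 0, 0, 0, 0, 0, 0.3], [0, 0, 0, 0, 0, 0, 0.3], [0, 0, 0, 0, 0, 0, 0.3]]

```text
time_s: 3.02
eef_pos: [0.6191, 0.0011, 0.1132]
eef_rot: [0.001, 0.614, 0.789, 0.001]
wrist_force: [4.1, -0.6, 5.7]
opening: 0.687
grasp_force: 63.9
```

Call:
carry_out:
  plan:
    - [[0, 0, 0.008, 0, 0, 0, 0.3], [0, 0, 0.025, 0, 0, 0, 0.3], [0, 0, 0.05, 0, 0, 0, 0.3], [-0.01, -0.011, 0.075, 0, 0, 0, 0.3], [-0.03, -0.033, 0.09, 0, 0, 0, 0.3]]

```text
time_s: 3.43
eef_pos: [0.5882, -0.0301, 0.2037]
eef_rot: [-0.0, 0.613, 0.79, 0.0]
wrist_force: [0.2, -1.8, -1.2]
opening: 0.681
grasp_force: 65.1
```

Call:
carry_out:
  plan:
    - [[-0.02, -0.022, 0, 0, 0, 0, 0.3], [-0.04, -0.044, 0, 0, 0, 0, 0.3], [-0.06, -0.066, 0, 0, 0, 0, 0.3], [-0.08, -0.088, 0, 0, 0, 0, 0.3], [-0.1, -0.11, 0, 0, 0, 0, 0.3]]

```text
time_s: 3.85
eef_pos: [0.4852, -0.1415, 0.201]
eef_rot: [-0.002, 0.614, 0.789, -0.0]
wrist_force: [0.8, 0.0, -2.3]
opening: 0.682
grasp_force: 65.2
```

Call:
carry_out:
  plan:
    - [[-0.02, -0.022, 0, 0, 0, 0, 0.3], [-0.04, -0.044, 0, 0, 0, 0, 0.3], [-0.06, -0.066, 0, 0, 0, 0, 0.3], [-0.08, -0.088, 0, 0, 0, 0, 0.3], [-0.094, -0.104, 0, 0, 0, 0, 0.3]]

```text
time_s: 4.27
eef_pos: [0.391, -0.2457, 0.201]
eef_rot: [-0.002, 0.614, 0.789, -0.0]
wrist_force: [0.1, 0.9, -2.8]
opening: 0.684
grasp_force: 65.3
```

Call:
carry_out:
  plan:
    - [[-0.006, -0.006, -0.01, 0, 0, 0, 0.3], [-0.006, -0.006, -0.03, 0, 0, 0, 0.3], [-0.006, -0.006, -0.06, 0, 0, 0, 0.3], [-0.006, -0.006, -0.09, 0, 0, 0, 0.3], [-0.006, -0.006, -0.11, 0, 0, 0, 0.3]]

```text
time_s: 4.68
eef_pos: [0.3859, -0.249, 0.0885]
eef_rot: [-0.003, 0.614, 0.789, 0.001]
wrist_force: [-0.7, 0.1, -2.6]
opening: 0.685
grasp_force: 65.2
```

```bash
python3 - <<'E'
from h import *
o=get_obs();print({k:np.round(o[k],4) for k in("time_s","eef_pos","q","wrist_force","opening","grasp_force")})
W=cloud(camera("top")); 
m=(W[...,2]>.08)&(W[...,2]<.2)&(abs(W[...,0]-.39)<.1)&(abs(W[...,1]+.25)<.1);print(m.sum())
c=camera("scene");save("s1",c["pixels"][150:290,150:350],3)
W=cloud(c);h=cv2.cvtColor(c["pixels"],cv2.COLOR_RGB2HSV);m=(h[...,0]<14)&(h[...,1]>130)&(h[...,2]>90)&(abs(W[...,0]-.39)<.06)&(abs(W[...,1]+.25)<.05)&(W[...,2]>.01)
p=W[m];print(len(p),p.min(0),p.max(0),p.mean(0))
E
```

```text
{'time_s': np.float64(4.6833), 'eef_pos': array([ 0.3859, -0.249 ,  0.0885]), 'q': array([-8.3260e-01,  1.1750e-01,  2.0016e+00,  3.0000e-04,  1.0288e+00,
       -1.0806e+00]), 'wrist_force': array([-0.69  ,  0.0932, -2.6343]), 'opening': np.float64(0.6853), 'grasp_force': np.float64(65.2285)}
338
186 [ 0.36045957 -0.27483708  0.05157426] [ 0.41656473 -0.21657632  0.12203738] [ 0.40025503 -0.24033267  0.08867732]
```

View pics/s1.png

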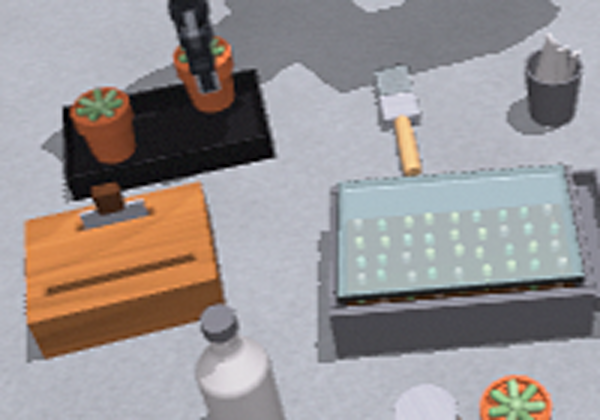

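The crop shows the pot held upright at (205,75), above the free half of the tray. The tray pot is at (103,120), undisturbed. Now I lower it.

Call:
carry_out:
  plan:
    - [[0, 0, -0.015, 0, 0, 0, 0.3], [0, 0, -0.03, 0, 0, 0, 0.3], [0, 0, -0.042, 0, 0, 0, 0.3], [0, 0, -0.048, 0, 0, 0, 0.3], [0, 0, -0.05, 0, 0, 0, 0.3]]

```text
time_s: 5.2
eef_pos: [0.3877, -0.2509, 0.0419]
eef_rot: [-0.001, 0.614, 0.789, 0.0]
wrist_force: [-0.1, 0.5, -3.0]
opening: 0.683
grasp_force: 65.5
```

Call:
carry_out:
  plan:
    - [[0, 0, -0.001, 0, 0, 0, 0.3], [0, 0, -0.002, 0, 0, 0, 0.3], [0, 0, -0.003, 0, 0, 0, 0.3], [0, 0, -0.003, 0, 0, 0, 0.3], [0, 0, -0.003, 0, 0, 0, 0.3]]

```text
time_s: 5.62
eef_pos: [0.3881, -0.2519, 0.0397]
eef_rot: [0.0, 0.614, 0.789, -0.0]
wrist_force: [-0.1, -0.8, -3.5]
opening: 0.684
grasp_force: 65.5
```

Call:
carry_out:
  plan:
    - [[0, 0, -0.001, 0, 0, 0, 0.3], [0, 0, -0.002, 0, 0, 0, 0.3], [0, 0, -0.003, 0, 0, 0, 0.3], [0, 0, -0.003, 0, 0, 0, 0.3], [0, 0, -0.003, 0, 0, 0, 0.3]]

```text
time_s: 6.03
eef_pos: [0.3884, -0.2524, 0.0392]
eef_rot: [0.0, 0.614, 0.789, -0.0]
wrist_force: [-8.6, 7.2, 29.3]
opening: 0.684
grasp_force: 69.1
```

Call:
carry_out:
  plan:
    - [[0, 0, 0.002, 0, 0, 0, 0.3], [0, 0, 0.0025, 0, 0, 0, 0.3], [0, 0, 0.0025, 0, 0, 0, 0.3], [0, 0, 0.0025, 0, 0, 0, 0.8], [0, 0, 0.0025, 0, 0, 0, 0.9]]

```text
time_s: 6.45
eef_pos: [0.388, -0.2518, 0.0387]
eef_rot: [0.0, 0.614, 0.789, -0.0]
wrist_force: [0.2, -0.0, -0.1]
opening: 0.892
grasp_force: 0.0
```

Call:
carry_out:
  plan:
    - [[0, 0, 0, 0, 0, 0, 0.95], [0, 0, 0, 0, 0, 0, 0.95], [0, 0, 0, 0, 0, 0, 0.95], [0, 0, 0.01, 0, 0, 0, 0.95], [0, 0, 0.03, 0, 0, 0, 0.95]]

```text
time_s: 6.87
eef_pos: [0.3864, -0.2501, 0.0675]
eef_rot: [-0.003, 0.614, 0.789, 0.0]
wrist_force: [-0.2, 0.8, 0.3]
opening: 0.948
grasp_force: 0.0
```

Call:
carry_out:
  plan:
    - [[0, 0, 0.035, 0, 0, 0, 0.95], [0, 0, 0.07, 0, 0, 0, 0.95], [0, 0, 0.105, 0, 0, 0, 0.9], [0, 0.02, 0.13, 0, 0, 0, 0.8], [0, 0.05, 0.14, 0, 0, 0, 0.7]]

```text
time_s: 7.28
eef_pos: [0.3896, -0.2044, 0.2142]
eef_rot: [0.004, 0.615, 0.788, -0.001]
wrist_force: [0.9, -0.4, 0.5]
opening: 0.703
grasp_force: 0.0
```

```bash
python3 - <<'E'
from h import *
c=camera("scene");W=cloud(c);h=cv2.cvtColor(c["pixels"],cv2.COLOR_RGB2HSV)
for x,y in((.39,-.25),(.411,-.359)):
    m=(abs(W[...,0]-x)<.06)&(abs(W[...,1]-y)<.05)&(W[...,2]>.05)&(W[...,2]<.09);p=W[m];print(len(p),p.max(0),cv2.minEnclosingCircle((p[:,:2]*1000).astype(np.float32)),np.median(p[:,2]))
save("s2",c["pixels"][150:290,150:350],3)
# squeegee & slot refine (top, start image + now)
for c in (dict(np.load("top0.npz")),camera("top")):
    W=cloud(c);im=c["pixels"];K=c["camera_matrix"];T=c["cam_to_world"]
    # slot: dark pixels in block region, ray onto z=.055
    g=im.max(2).astype(int); b=np.zeros_like(g,bool); b[140:200,405:485]=1
    m=(b&(g<90)).astype(np.uint8)
    n,l,st,ce=cv2.connectedComponentsWithStats(m)
    for i in range(1,n):
        if st[i,4]<25: continue
        v,u=np.where(l==i); d=np.stack([(u-K[0,2])/K[0,0],-(v-K[1,2])/K[1,1],-np.ones(len(u))],-1)@T[:3,:3].T
        p=T[:3,3]+d*((.055-T[2,3])/d[:,2:]); r=cv2.minAreaRect((p[:,:2]*1000).astype(np.float32)); print("dark",st[i],np.round(r[0],1),np.round(r[1],1),round(r[2],1))
    m=(W[...,2]>.108)&(W[...,2]<.13)&(abs(W[...,0]-.393)<.03)&(abs(W[...,1]-.303)<.06);p=W[m]
    if m.sum(): print("handle top",p.mean(0),np.percentile(p,[1,99],axis=0).mean(0),np.polyfit(p[:,1],p[:,0],1))
    m=(W[...,2]>.05)&(W[...,2]<.085)&(abs(W[...,0]-.393)<.04)&(abs(W[...,1]-.303)<.09);p=W[m]
    if m.sum(): print("plate",len(p),p.min(0),p.max(0))
E
```

```text
258 [ 0.42092948 -0.22034522  0.07791168] ((389.056396484375, -248.80943298339844), 32.12327194213867) 0.06808012791627344
278 [ 0.44455391 -0.32786247  0.08105458] ((413.2510070800781, -356.81268310546875), 31.45098876953125) 0.06855948715729798
dark [410 157  18  42 170] [ 568.9 -219.9] [127.6  13.7] 16.2
dark [423 157  26   8  29] [ 620.6 -273.6] [ 3.1 76.1] 15.0
dark [450 177  12   7  38] [ 560.7 -327.1] [13.9 33.2] 15.7
handle top [0.39301979 0.30220106 0.11448773] [0.39312777 0.30251545 0.11381579] [0.00053981 0.39285666]
plate 49 [0.36525388 0.22395838 0.05005899] [0.42837552 0.38206316 0.08378181]
dark [410 157  12  27  91] [ 591.5 -213.7] [81.  11.7] 14.8
dark [423 157  26   8  27] [ 620.9 -273.5] [ 2.8 76.1] 15.7
dark [450 179  12   5  29] [ 558.7 -328.1] [31.9 11.8] 89.5
dark [419 187   9  12  41] [ 525.  -231.7] [37.9 12.1] 21.3
dark [450 186  22  14  97] [ 526.4 -339.4] [20.5 72. ] 37.0
handle top [0.39303283 0.30239788 0.11436996] [0.39315569 0.3028734  0.11380152] [0.00106379 0.39271114]
plate 42 [0.35945254 0.24327554 0.05006903] [0.40417538 0.37787745 0.08482822]
```

View pics/s2.png

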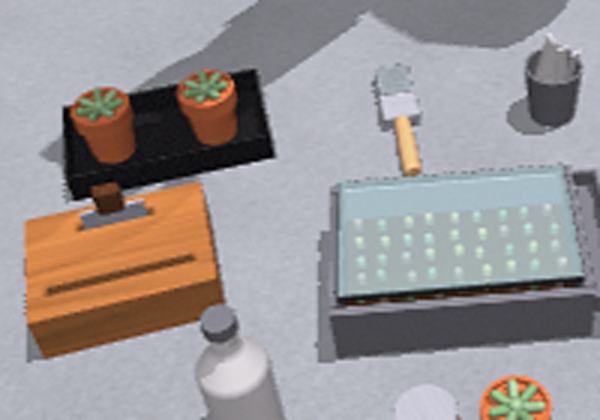

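The pot now stands upright and released in the free half at (208,105), with the tray pot still at (103,120). I go on to the squeegee.

Call:
carry_out:
  plan:
    - [[0, 0.034, 0, 0, 0, 0, 0.7], [0, 0.068, 0, 0, 0, -0.02, 0.7], [0.001, 0.102, 0, 0, 0, -0.04, 0.7], [0.001, 0.136, 0, 0, 0, -0.06, 0.7], [0.002, 0.17, 0, 0, 0, -0.08, 0.7]]

```text
time_s: 7.8
eef_pos: [0.3894, -0.0305, 0.2088]
eef_rot: [0.0, 0.646, 0.763, -0.0]
wrist_force: [0.9, -0.7, -0.5]
opening: 0.703
grasp_force: 0.0
```

Call:
carry_out:
  plan:
    - [[0, 0.034, 0, 0, 0, 0, 0.7], [0, 0.068, 0, 0, 0, -0.02, 0.7], [0.001, 0.102, 0, 0, 0, -0.04, 0.7], [0.001, 0.136, 0, 0, 0, -0.06, 0.7], [0.002, 0.17, 0, 0, 0, -0.08, 0.7]]

```text
time_s: 8.22
eef_pos: [0.3915, 0.1398, 0.2089]
eef_rot: [0.0, 0.676, 0.737, -0.0]
wrist_force: [1.5, -0.5, 0.1]
opening: 0.701
grasp_force: 0.0
```

Call:
carry_out:
  plan:
    - [[0, 0.034, 0, 0, 0, -0.02, 0.7], [0, 0.068, 0, 0, 0, -0.04, 0.7], [0.001, 0.102, 0, 0, 0, -0.06, 0.7], [0.001, 0.136, 0, 0, 0, -0.08, 0.7], [0.001, 0.1645, 0, 0, 0, -0.09, 0.7]]

```text
time_s: 8.63
eef_pos: [0.3926, 0.3048, 0.2086]
eef_rot: [-0.0, 0.708, 0.706, -0.0]
wrist_force: [0.5, -0.3, 0.7]
opening: 0.7
grasp_force: 0.0
```

Call:
carry_out:
  plan:
    - [[0, 0, -0.02, 0, 0, 0, 0.7], [0, 0, -0.045, 0, 0, 0, 0.7], [0, 0, -0.06, 0, 0, 0, 0.7], [0, 0, -0.06, 0, 0, 0, 0.7], [0, 0, -0.06, 0, 0, 0, 0.7]]

```text
time_s: 9.05
eef_pos: [0.3923, 0.3023, 0.1481]
eef_rot: [-0.0, 0.708, 0.706, -0.001]
wrist_force: [-0.2, -0.1, -0.2]
opening: 0.704
grasp_force: 0.0
```

```bash
python3 - <<'E'
from h import *
from scipy.spatial.transform import Rotation as R
o=get_obs();q=o["eef_rot"];print(o["eef_pos"],R.from_quat(np.roll(q,-1)).as_matrix().round(4))
E
```

```text
[0.39231169 0.30234079 0.14808929] [[ 0.002   1.     -0.0024]
 [ 1.     -0.002  -0.0011]
 [-0.0011 -0.0024 -1.    ]]
```

Call:
carry_out:
  plan:
    - [[0.0005, 0, -0.025, 0, 0, 0, 0.7], [0.0005, 0, -0.05, 0, 0, 0, 0.7], [0.0005, 0, -0.07, 0, 0, 0, 0.7], [0.0005, 0, -0.0775, 0, 0, 0, 0.7], [0.0005, 0, -0.0775, 0, 0, 0, 0.6]]

```text
time_s: 9.47
eef_pos: [0.393, 0.3023, 0.0707]
eef_rot: [-0.0, 0.708, 0.706, -0.001]
wrist_force: [-0.7, 0.2, -0.2]
opening: 0.605
grasp_force: 0.0
```

Call:
carry_out:
  plan:
    - [[0, 0, 0, 0, 0, 0, 0.4], [0, 0, 0, 0, 0, 0, 0.3], [0, 0, 0, 0, 0, 0, 0.1], [0, 0, 0, 0, 0, 0, 0], [0, 0, 0, 0, 0, 0, 0]]

```text
time_s: 9.88
eef_pos: [0.3936, 0.3034, 0.0732]
eef_rot: [-0.0, 0.707, 0.707, 0.001]
wrist_force: [-4.6, -0.2, 7.7]
opening: 0.248
grasp_force: 57.7
```

Call:
carry_out:
  plan:
    - [[0, 0, 0, 0, 0, 0, 0], [0, 0, 0, 0, 0, 0, 0], [0, 0, 0, 0, 0, 0, 0], [0, 0, 0.003, 0, 0, 0, 0], [0, 0, 0.003, 0, 0, 0, 0]]

```text
time_s: 10.3
eef_pos: [0.3934, 0.303, 0.0753]
eef_rot: [0.0, 0.708, 0.707, 0.0]
wrist_force: [-2.1, 0.3, -0.1]
opening: 0.249
grasp_force: 58.9
```

Call:
carry_out:
  plan:
    - [[0, 0, 0.015, 0, 0, 0, 0], [0, 0, 0.045, 0, 0, 0, 0], [0, 0, 0.08, 0, 0, 0, 0], [0, 0, 0.115, 0, 0, 0, 0], [0, 0, 0.13, 0, 0, 0, 0]]

```text
time_s: 10.72
eef_pos: [0.3959, 0.3038, 0.2098]
eef_rot: [0.002, 0.708, 0.706, 0.004]
wrist_force: [1.5, 0.5, -1.8]
opening: 0.252
grasp_force: 60.1
```

Call:
carry_out:
  plan:
    - [[0.015, -0.025, 0, 0, 0, 0.11, 0], [0.03, -0.05, 0, 0, 0, 0.22, 0], [0.045, -0.076, 0, 0, 0, 0.33, 0], [0.06, -0.101, 0, 0, 0, 0.44, 0], [0.074, -0.126, 0, 0, 0, 0.54, 0]]

```text
time_s: 11.13
eef_pos: [0.4684, 0.1755, 0.205]
eef_rot: [0.001, 0.491, 0.871, 0.001]
wrist_force: [0.8, -0.0, -2.7]
opening: 0.246
grasp_force: 59.9
```

Call:
carry_out:
  plan:
    - [[0.015, -0.025, 0, 0, 0, 0.11, 0], [0.03, -0.05, 0, 0, 0, 0.22, 0], [0.045, -0.076, 0, 0, 0, 0.33, 0], [0.06, -0.101, 0, 0, 0, 0.44, 0], [0.074, -0.126, 0, 0, 0, 0.54, 0]]

```text
time_s: 11.55
eef_pos: [0.5424, 0.0491, 0.2048]
eef_rot: [0.001, 0.242, 0.97, 0.0]
wrist_force: [1.1, 1.0, -2.5]
opening: 0.249
grasp_force: 59.9
```

Call:
carry_out:
  plan:
    - [[0.015, -0.025, 0, 0, 0, 0.11, 0], [0.03, -0.05, 0, 0, 0, 0.22, 0], [0.045, -0.076, 0, 0, 0, 0.33, 0], [0.06, -0.101, 0, 0, 0, 0.44, 0], [0.074, -0.126, 0, 0, 0, 0.545, 0]]

```text
time_s: 11.97
eef_pos: [0.6163, -0.0769, 0.2046]
eef_rot: [0.001, -0.029, 1.0, -0.0]
wrist_force: [0.4, 0.1, -1.3]
opening: 0.25
grasp_force: 59.9
```

Call:
carry_out:
  plan:
    - [[0, 0, 0, 0, 0, 0, 0], [0, 0, 0, 0, 0, 0, 0], [0, 0, 0, 0, 0, 0, 0], [0, 0, 0, 0, 0, 0, 0], [0, 0, 0, 0, 0, 0, 0]]

```text
time_s: 12.38
eef_pos: [0.6151, -0.0741, 0.2044]
eef_rot: [0.0, -0.026, 1.0, 0.0]
wrist_force: [-0.1, -0.8, -2.6]
opening: 0.25
grasp_force: 60.0
```

```bash
python3 - <<'E'
from h import *
from scipy.spatial.transform import Rotation as R
o=get_obs();q=o["eef_rot"];M=R.from_quat(np.roll(q,-1)).as_matrix();print(o["eef_pos"],"psi",np.degrees(np.arctan2(M[1,1],M[0,1])),M[:,2],o["wrist_force"])
c=camera("scene");W=cloud(c)
# seen squeegee: points under the gripper
m=(abs(W[...,0]-.615)<.09)&(abs(W[...,1]+.075)<.03)&(W[...,2]>.1)&(W[...,2]<.198);p=W[m]
print(len(p),p.min(0),p.max(0),np.percentile(p,2,axis=0))
save("s3",c["pixels"][120:260,200:400],3)
E
```

```text
[ 0.61506423 -0.0741069   0.2044338 ] psi 93.02753643146995 [ 3.49230767e-05  8.81268500e-05 -9.99999996e-01] [-0.14504486 -0.82376341 -2.58157237]
54 [ 0.62221543 -0.07176758  0.1439729 ] [ 0.67820338 -0.06621037  0.19688997] [ 0.6255063  -0.07157833  0.1454121 ]
```

View pics/s3.png

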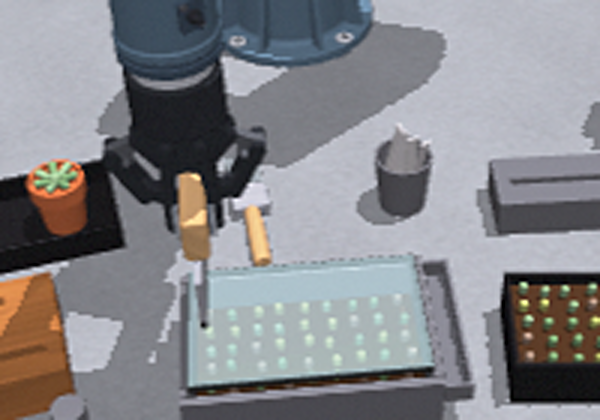

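The crop shows the squeegee hanging upright with its edge near (207,322), over the plain end of the glass. It is square to the pane and centred. I lower it until it touches.

Call:
carry_out:
  plan:
    - [[0, 0, -0.02, 0, 0, 0, 0], [0, 0, -0.04, 0, 0, 0, 0], [0, 0, -0.053, 0, 0, 0, 0], [0, 0, -0.059, 0, 0, 0, 0], [0, 0, -0.061, 0, 0, 0, 0]]

```text
time_s: 12.85
eef_pos: [0.6145, -0.0745, 0.1419]
eef_rot: [-0.001, -0.026, 1.0, 0.0]
wrist_force: [0.5, -1.1, -1.4]
opening: 0.248
grasp_force: 60.2
```

Call:
carry_out:
  plan:
    - [[0, 0, -0.001, 0, 0, 0, 0], [0, 0, -0.002, 0, 0, 0, 0], [0, 0, -0.003, 0, 0, 0, 0], [0, 0, -0.003, 0, 0, 0, 0], [0, 0, -0.003, 0, 0, 0, 0]]

```text
time_s: 13.27
eef_pos: [0.6158, -0.0753, 0.1409]
eef_rot: [0.001, -0.026, 1.0, -0.0]
wrist_force: [0.2, 1.0, -1.9]
opening: 0.247
grasp_force: 60.2
```

Call:
carry_out:
  plan:
    - [[0, 0, -0.0005, 0, 0, 0, 0], [0, 0, -0.001, 0, 0, 0, 0], [0, 0, -0.002, 0, 0, 0, 0], [0, 0, -0.002, 0, 0, 0, 0], [0, 0, -0.002, 0, 0, 0, 0]]

```text
time_s: 13.68
eef_pos: [0.6156, -0.0753, 0.1385]
eef_rot: [0.0, -0.026, 1.0, -0.0]
wrist_force: [-0.1, -0.2, -0.4]
opening: 0.244
grasp_force: 60.3
```

Call:
carry_out:
  plan:
    - [[0, 0, -0.0005, 0, 0, 0, 0], [0, 0, -0.001, 0, 0, 0, 0], [0, 0, -0.002, 0, 0, 0, 0], [0, 0, -0.002, 0, 0, 0, 0], [0, 0, -0.002, 0, 0, 0, 0]]

```text
time_s: 14.1
eef_pos: [0.6157, -0.0753, 0.1368]
eef_rot: [0.0, -0.026, 1.0, -0.0]
wrist_force: [-0.6, -0.3, 5.1]
opening: 0.251
grasp_force: 60.9
```

Call:
carry_out:
  plan:
    - [[0, 0, -0.0005, 0, 0, 0, 0], [0, 0, -0.001, 0, 0, 0, 0], [0, 0, -0.0015, 0, 0, 0, 0], [0, 0, -0.002, 0, 0, 0, 0], [0, 0, -0.002, 0, 0, 0, 0]]

```text
time_s: 14.52
eef_pos: [0.6157, -0.0753, 0.135]
eef_rot: [0.0, -0.026, 1.0, -0.0]
wrist_force: [-2.7, -0.5, 8.3]
opening: 0.25
grasp_force: 61.3
```

Call:
carry_out:
  plan:
    - [[-0.0002, 0.004, 0, 0, 0, 0, 0], [-0.0006, 0.01, 0, 0, 0, 0, 0], [-0.001, 0.017, 0, 0, 0, 0, 0], [-0.0013, 0.024, 0, 0, 0, 0, 0], [-0.0016, 0.03, 0, 0, 0, 0, 0]]

```text
time_s: 14.93
eef_pos: [0.6149, -0.0463, 0.1356]
eef_rot: [0.001, -0.026, 1.0, -0.001]
wrist_force: [0.7, -3.4, 6.5]
opening: 0.253
grasp_force: 61.1
```

Call:
carry_out:
  plan:
    - [[-0.0004, 0.007, 0, 0, 0, 0, 0], [-0.0008, 0.014, 0, 0, 0, 0, 0], [-0.0011, 0.021, 0, 0, 0, 0, 0], [-0.0015, 0.028, 0, 0, 0, 0, 0], [-0.0019, 0.035, 0, 0, 0, 0, 0]]

```text
time_s: 15.35
eef_pos: [0.613, -0.0112, 0.1355]
eef_rot: [0.001, -0.026, 1.0, -0.001]
wrist_force: [0.3, -3.0, 6.3]
opening: 0.251
grasp_force: 61.1
```

Call:
carry_out:
  plan:
    - [[-0.0004, 0.007, 0, 0, 0, 0, 0], [-0.0008, 0.014, 0, 0, 0, 0, 0], [-0.0011, 0.021, 0, 0, 0, 0, 0], [-0.0015, 0.028, 0, 0, 0, 0, 0], [-0.0019, 0.035, 0, 0, 0, 0, 0]]

```text
time_s: 15.77
eef_pos: [0.6111, 0.0238, 0.1355]
eef_rot: [0.001, -0.026, 1.0, -0.001]
wrist_force: [-0.7, -3.9, 5.8]
opening: 0.252
grasp_force: 61.1
```

Call:
carry_out:
  plan:
    - [[-0.0004, 0.007, -0.0003, 0, 0, 0, 0], [-0.0008, 0.014, -0.0006, 0, 0, 0, 0], [-0.0011, 0.021, -0.001, 0, 0, 0, 0], [-0.0015, 0.028, -0.001, 0, 0, 0, 0], [-0.0019, 0.035, -0.001, 0, 0, 0, 0]]

```text
time_s: 16.18
eef_pos: [0.6094, 0.0588, 0.1347]
eef_rot: [0.002, -0.026, 1.0, -0.001]
wrist_force: [0.7, -3.9, 6.8]
opening: 0.254
grasp_force: 61.3
```

Call:
carry_out:
  plan:
    - [[-0.0004, 0.008, 0, 0, 0, 0, 0], [-0.0009, 0.017, 0, 0, 0, 0, 0], [-0.0014, 0.026, 0, 0, 0, 0, 0], [-0.0019, 0.035, 0, 0, 0, 0, 0], [-0.0023, 0.043, 0, 0, 0, 0, 0]]

```text
time_s: 16.6
eef_pos: [0.6071, 0.1021, 0.1347]
eef_rot: [0.002, -0.026, 1.0, -0.001]
wrist_force: [0.2, -3.8, 8.1]
opening: 0.249
grasp_force: 61.3
```

Call:
carry_out:
  plan:
    - [[-0.0001, 0.002, 0, 0, 0, 0, 0], [-0.0002, 0.003, 0, 0, 0, 0, 0], [-0.0002, 0.003, 0, 0, 0, 0, 0], [-0.0002, 0.003, 0, 0, 0, 0, 0], [-0.0002, 0.003, 0, 0, 0, 0, 0]]

```text
time_s: 17.02
eef_pos: [0.6069, 0.1052, 0.1347]
eef_rot: [0.001, -0.026, 1.0, -0.001]
wrist_force: [-0.3, -1.9, 7.5]
opening: 0.247
grasp_force: 61.4
```

The stroke is complete. I lift at the gutter end and measure the slot from both views.

Call:
carry_out:
  plan:
    - [[0, 0, 0.01, 0, 0, 0, 0], [0, 0, 0.03, 0, 0, 0, 0], [0, 0, 0.055, 0, 0, 0, 0], [0, 0, 0.075, 0, 0, 0, 0], [0, 0, 0.085, 0, 0, 0, 0]]

```text
time_s: 17.43
eef_pos: [0.6064, 0.106, 0.2209]
eef_rot: [0.001, -0.026, 1.0, 0.0]
wrist_force: [1.1, 0.3, -0.9]
opening: 0.247
grasp_force: 60.1
```

```bash
python3 - <<'E'
from h import *
print(get_obs()["eef_pos"])
top=dict(np.load("top0.npz"))
for n,c in(("top",top),("scene",dict(np.load("scene0.npz")))):
    im=c["pixels"];K=c["camera_matrix"];T=c["cam_to_world"]
    v,u=np.mgrid[:400,:640]
    d=np.stack([(u-K[0,2])/K[0,0],-(v-K[1,2])/K[1,1],-np.ones(u.shape)],-1)@T[:3,:3].T
    p=T[:3,3]+d*((.055-T[2,3])/d[...,2:])
    a=np.radians(14.9);q=(p[...,:2]-[.5994,-.3076]);bx=q[...,0]*np.cos(a)+q[...,1]*np.sin(a);by=-q[...,0]*np.sin(a)+q[...,1]*np.cos(a)
    top_=(abs(bx-.03)<.018)&(abs(by)<.08); g=im[...,0].astype(float)
    ref=np.median(g[top_]); w=np.where(top_,np.clip(ref*.85-g,0,None),0); m=w>0
    k=cv2.connectedComponentsWithStats(m.astype(np.uint8)); i=1+np.argmax(k[2][1:,4]); m=k[1]==i
    X,Y,ww=p[...,0][m],p[...,1][m],w[m]
    B,C=bx[m],by[m]
    s=np.polyfit(C,B,1,w=ww); print(n,m.sum(),"by range",C.min().round(4),C.max().round(4),"bx fit",s.round(4),"bx range",B.min(),B.max())
# block outline on both clouds
    W=cloud(c);m=(W[...,2]>.05)&(W[...,2]<.06)&(abs(W[...,0]-.6)<.12)&(abs(W[...,1]+.307)<.12)
    print(cv2.minAreaRect((W[m][:,:2]*1000).astype(np.float32)))
E
```

```text
[0.60641724 0.10596303 0.2208509 ]
top 144 by range -0.0663 0.0682 bx fit [0.0086 0.0296] bx range 0.021631016753622632 0.035073531057174354
((599.3836669921875, -307.6375427246094), (130.529541015625, 172.99574279785156), 14.950850486755371)
scene 158 by range -0.0668 0.0698 bx fit [0.0034 0.0318] bx range 0.02606394299819669 0.03747639693416944
((600.152587890625, -306.2708740234375), (135.44459533691406, 170.58961486816406), 14.906826972961426)
```

Call:
carry_out:
  plan:
    - [[0.001, -0.027, 0, 0, 0, -0.09, 0], [0.003, -0.054, 0, 0, 0, -0.18, 0], [0.004, -0.081, 0, 0, 0, -0.27, 0], [0.006, -0.108, 0, 0, 0, -0.36, 0], [0.007, -0.135, 0, 0, 0, -0.455, 0]]

```text
time_s: 17.85
eef_pos: [0.6119, -0.0301, 0.2172]
eef_rot: [-0.001, 0.202, 0.979, 0.0]
wrist_force: [0.0, 0.5, -1.8]
opening: 0.25
grasp_force: 60.1
```

Call:
carry_out:
  plan:
    - [[0.001, -0.027, 0, 0, 0, -0.09, 0], [0.003, -0.054, 0, 0, 0, -0.18, 0], [0.004, -0.081, 0, 0, 0, -0.27, 0], [0.006, -0.108, 0, 0, 0, -0.36, 0], [0.007, -0.135, 0, 0, 0, -0.455, 0]]

```text
time_s: 18.27
eef_pos: [0.619, -0.1651, 0.217]
eef_rot: [-0.001, 0.418, 0.908, 0.0]
wrist_force: [0.3, 0.2, -2.1]
opening: 0.248
grasp_force: 60.1
```

Call:
carry_out:
  plan:
    - [[0.001, -0.027, 0, 0, 0, -0.09, 0], [0.003, -0.054, 0, 0, 0, -0.18, 0], [0.004, -0.081, 0, 0, 0, -0.27, 0], [0.006, -0.118, 0, 0, 0, -0.38, 0], [0.0077, -0.134, 0, 0, 0, -0.455, 0]]

```text
time_s: 18.68
eef_pos: [0.6262, -0.3021, 0.2168]
eef_rot: [-0.0, 0.613, 0.79, -0.001]
wrist_force: [-0.1, 0.3, -1.7]
opening: 0.252
grasp_force: 60.1
```

Call:
carry_out:
  plan:
    - [[0, 0, -0.02, 0, 0, 0, 0], [0, 0, -0.045, 0, 0, 0, 0], [0, 0, -0.065, 0, 0, 0, 0], [0, 0, -0.08, 0, 0, 0, 0], [0, 0, -0.08, 0, 0, 0, 0]]

```text
time_s: 19.1
eef_pos: [0.6242, -0.2962, 0.1322]
eef_rot: [-0.005, 0.61, 0.792, -0.0]
wrist_force: [-1.1, 0.9, -3.2]
opening: 0.252
grasp_force: 60.1
```

Call:
carry_out:
  plan:
    - [[0, 0, 0, 0, 0, 0, 0], [0, 0, 0, 0, 0, 0, 0], [0, 0, 0, 0, 0, 0, 0], [0, 0, 0, 0, 0, 0, 0], [0, 0, 0, 0, 0, 0, 0]]

```text
time_s: 19.52
eef_pos: [0.6279, -0.2985, 0.1397]
eef_rot: [0.001, 0.61, 0.792, 0.0]
wrist_force: [-0.3, 0.3, -2.1]
opening: 0.248
grasp_force: 60.1
```

```bash
python3 - <<'E'
from h import *
from scipy.spatial.transform import Rotation as R
o=get_obs();q=o["eef_rot"];M=R.from_quat(np.roll(q,-1)).as_matrix();print(o["eef_pos"],"psi",np.degrees(np.arctan2(M[1,1],M[0,1])),M[:,2],o["wrist_force"])
c=camera("scene");W=cloud(c)
a=np.radians(14.9);Q=W[...,:2]-[.5994,-.3076];bx=Q[...,0]*np.cos(a)+Q[...,1]*np.sin(a);by=-Q[...,0]*np.sin(a)+Q[...,1]*np.cos(a)
m=(abs(bx-.03)<.015)&(abs(by)<.08)&(W[...,2]>.085)&(W[...,2]<.112)
print(m.sum(),"by",by[m].min(),by[m].max(),"bx med",np.median(bx[m]),"fit",np.polyfit(by[m],bx[m],1),"z",W[m][:,2].min())
save("s4",c["pixels"][170:290,130:310],3.3)
E
```

```text
[ 0.62787849 -0.29848814  0.13968792] psi 14.789451338697768 [ 0.00169176 -0.00117565 -0.99999788] [-0.29648405  0.32525301 -2.09247366]
315 by -0.0573175386913574 0.06263960370870686 bx med 0.033866603178372236 fit [-0.00616134  0.03384157] z 0.08501429337837751
```

View pics/s4.png

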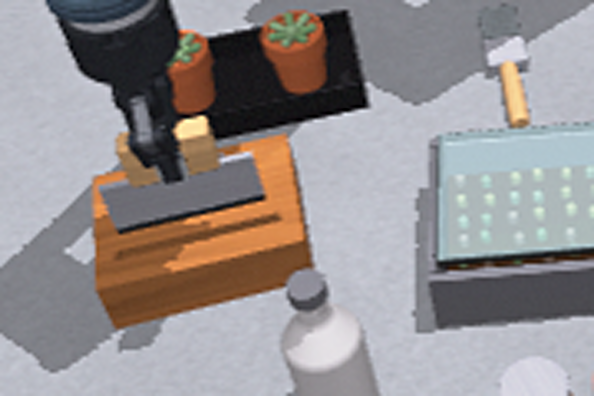

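The crop shows the blade hanging just over the long slot, parallel to it, with its edge at (120,228)–(265,195) and the slot at (115,255)–(280,215). The numbers agree to about 1 mm. Now I insert it.

Call:
carry_out:
  plan:
    - [[0, -0.0005, -0.008, 0, 0, -0.008, 0], [0, -0.0005, -0.016, 0, 0, -0.008, 0], [0, -0.0005, -0.021, 0, 0, -0.008, 0], [0, -0.0005, -0.023, 0, 0, -0.008, 0], [0, -0.0005, -0.025, 0, 0, -0.008, 0]]

```text
time_s: 19.98
eef_pos: [0.6268, -0.2983, 0.1121]
eef_rot: [-0.001, 0.613, 0.79, -0.0]
wrist_force: [0.5, 0.3, -2.3]
opening: 0.252
grasp_force: 60.1
```

Call:
carry_out:
  plan:
    - [[0, 0, -0.0015, 0, 0, 0, 0], [0, 0, -0.003, 0, 0, 0, 0], [0, 0, -0.0045, 0, 0, 0, 0], [0, 0, -0.006, 0, 0, 0, 0], [0, 0, -0.007, 0, 0, 0, 0]]

```text
time_s: 20.4
eef_pos: [0.6273, -0.2987, 0.1063]
eef_rot: [0.0, 0.613, 0.79, -0.0]
wrist_force: [-0.7, -0.5, -1.8]
opening: 0.249
grasp_force: 60.1
```

Call:
carry_out:
  plan:
    - [[0, 0, -0.004, 0, 0, 0, 0], [0, 0, -0.009, 0, 0, 0, 0], [0, 0, -0.014, 0, 0, 0, 0], [0, 0, -0.018, 0, 0, 0, 0], [0, 0, -0.02, 0, 0, 0, 0]]

```text
time_s: 20.82
eef_pos: [0.6267, -0.2983, 0.085]
eef_rot: [-0.001, 0.613, 0.79, -0.0]
wrist_force: [-0.3, 0.2, -1.5]
opening: 0.252
grasp_force: 60.1
```

Call:
carry_out:
  plan:
    - [[0, 0, -0.002, 0, 0, 0, 0], [0, 0, -0.005, 0, 0, 0, 0], [0, 0, -0.008, 0, 0, 0, 0], [0, 0, -0.01, 0, 0, 0, 0], [0, 0, -0.01, 0, 0, 0, 0]]

```text
time_s: 21.23
eef_pos: [0.627, -0.2985, 0.0756]
eef_rot: [-0.0, 0.613, 0.79, -0.0]
wrist_force: [-0.7, 0.1, -1.6]
opening: 0.252
grasp_force: 60.1
```

Call:
carry_out:
  plan:
    - [[0, 0, -0.0005, 0, 0, 0, 0], [0, 0, -0.001, 0, 0, 0, 0], [0, 0, -0.0015, 0, 0, 0, 0], [0, 0, -0.002, 0, 0, 0, 0], [0, 0, -0.002, 0, 0, 0, 0]]

```text
time_s: 21.65
eef_pos: [0.6273, -0.2987, 0.0743]
eef_rot: [0.0, 0.613, 0.79, -0.0]
wrist_force: [0.0, -0.3, -2.4]
opening: 0.25
grasp_force: 60.1
```

Call:
carry_out:
  plan:
    - [[0, 0, -0.0005, 0, 0, 0, 0], [0, 0, -0.001, 0, 0, 0, 0], [0, 0, -0.0015, 0, 0, 0, 0], [0, 0, -0.002, 0, 0, 0, 0], [0, 0, -0.002, 0, 0, 0, 0]]

```text
time_s: 22.07
eef_pos: [0.6274, -0.2988, 0.0735]
eef_rot: [0.0, 0.613, 0.79, -0.0]
wrist_force: [-2.9, 0.9, 5.1]
opening: 0.252
grasp_force: 61.1
```

It has bottomed out gently. I release and retreat straight up.

Call:
carry_out:
  plan:
    - [[0, 0, 0, 0, 0, 0, 0.3], [0, 0, 0, 0, 0, 0, 0.45], [0, 0, 0, 0, 0, 0, 0.6], [0, 0, 0, 0, 0, 0, 0.6], [0, 0, 0, 0, 0, 0, 0.6]]

```text
time_s: 22.48
eef_pos: [0.6273, -0.2987, 0.0722]
eef_rot: [-0.0, 0.613, 0.79, 0.0]
wrist_force: [-0.1, -1.5, -1.0]
opening: 0.598
grasp_force: 0.0
```

Call:
carry_out:
  plan:
    - [[0, 0, 0.01, 0, 0, 0, 0.6], [0, 0, 0.03, 0, 0, 0, 0.6], [0, 0, 0.06, 0, 0, 0, 0.6], [0, 0, 0.09, 0, 0, 0, 0.6], [0, 0, 0.12, 0, 0, 0, 0.6]]

```text
time_s: 22.9
eef_pos: [0.6272, -0.2986, 0.1942]
eef_rot: [0.0, 0.613, 0.79, 0.0]
wrist_force: [0.6, 0.9, 0.0]
opening: 0.603
grasp_force: 0.0
```

Call:
carry_out:
  plan:
    - [[-0.03, 0.02, 0.02, 0, 0, 0, 0.6], [-0.06, 0.04, 0.04, 0, 0, 0, 0.6], [-0.09, 0.06, 0.05, 0, 0, 0, 0.6], [-0.1, 0.08, 0.06, 0, 0, 0, 0.6], [-0.1, 0.08, 0.06, 0, 0, 0, 0.6]]

```text
time_s: 23.32
eef_pos: [0.5264, -0.2162, 0.256]
eef_rot: [0.002, 0.613, 0.79, 0.001]
wrist_force: [1.0, -1.2, 0.7]
opening: 0.6
grasp_force: 0.0
```

```bash
python3 - <<'E'
from h import *
c=camera("scene");W=cloud(c)
a=np.radians(14.9);Q=W[...,:2]-[.5994,-.3076];bx=Q[...,0]*np.cos(a)+Q[...,1]*np.sin(a);by=-Q[...,0]*np.sin(a)+Q[...,1]*np.cos(a)
m=(abs(bx-.03)<.02)&(abs(by)<.08)&(W[...,2]>.075)&(W[...,2]<.14)
print(m.sum(),"by",by[m].min(),by[m].max(),"bx",bx[m].min(),bx[m].max(),"ztop",np.percentile(W[m][:,2],[50,90,99]))
save("s5",c["pixels"][150:310,130:360],2.6); o=get_obs();print(o["eef_pos"],o["wrist_force"])
E
```

```text
421 by -0.03263120439640788 0.0378931229011325 bx 0.02012967820995517 0.04634860081383127 ztop [0.10546544 0.11604125 0.117979  ]
[ 0.52727774 -0.21766593  0.25510743] [-0.1091941  -0.16435003 -0.67139579]
```

View pics/s5.png

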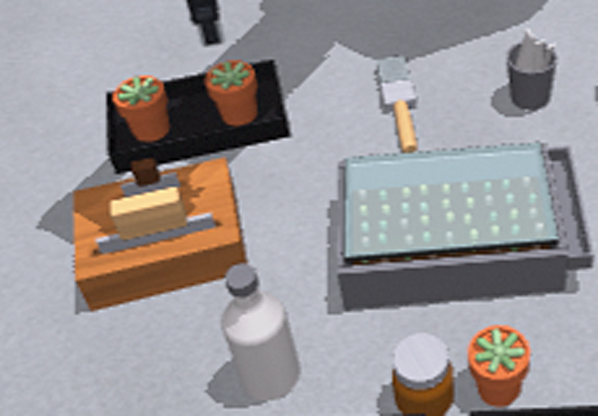

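The picture shows the squeegee fully down in the long slot at (150,215), with its handle top at about 0.115 m, which matches being fully seated. Both pots stand upright in the tray and nothing else has moved.

```bash
python3 -c "
from bench import hand_in;print(hand_in())"
```

```text
the job is handed in; nothing more can be done
None
```

I finished all three steps and handed the job in (no verdict came back): the pot stands upright in the tray, the glass was wiped end to end at about 8–10 N by the wrist force, and the squeegee is fully seated in the long slot.

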